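# Strip the two stacks of a seed meter and lay the parts out for inspection

### The job

Take the two stacks on the meter's spindles apart and lay the four parts out for inspection: the yellow vane wheel flat in the round dish, the sprocket over the post of its stand and down flat on the base, the bronze flange bearing on the middle of the square plate, and the hexagonal coupling standing in the rectangular tin. Set each part down upright, the same way up as it stood on the meter, lowering it without dropping it, and let go of it.

Things in the scene. Friction and masses are not known exactly. Their poses are not given: they have to be found in the camera images.
- meter: Fixed steel turntable with black housing 120 mm (x) by 220 mm (y): floor 34 mm, rim 44 mm above the bench. Two upright 12 mm spindles at x = 0, y = +55 and -55 mm, tips at 98 mm. Each carries two loose parts: vane wheel or sprocket on the floor; bearing or coupling on top of that one's hub, from 78 to 114 mm above the bench. Origin at bench level under the centre, z up. Never moves.
- vane_wheel: Yellow plastic vane wheel, about 0.15 kg: disc 92 mm across, 5 mm thick, eight low radial vanes on it up to 11 mm above the underside; grip its round hub, 34 mm across, top 44 mm above the underside. Bore 22 mm. Origin at the centre of the underside, z up along the bore, hub upward. Under another part on a spindle; straight lift of 64 mm clears the spindle.
- sprocket: Zinc-grey idler sprocket, about 0.3 kg: disc with 14 teeth, 86 mm across the tips, 6 mm thick; grip its round hub, 34 mm across, top 44 mm above the underside. Bore 22 mm. Origin at the centre of the underside, z up along the bore, hub upward. Under another part on a spindle; straight lift of 64 mm clears the spindle.
- bearing: Bronze flange bearing, about 0.22 kg, 36 mm high: flange 50 mm across and 6 mm thick at the bottom, plain round barrel 34 mm across above it. Bore 20 mm. Origin at the centre of the underside, z up along the bore, barrel upward. On top of a lower part; the spindle reaches 20 mm into its bore.
- coupling: Dark steel hexagonal drive coupling, about 0.22 kg: 36 mm across flats, 41.6 mm across corners, 36 mm high, bore 20 mm. Origin at the centre of the underside, z up along the bore; its x axis is square to a pair of flats (so is every 60 degrees round). On top of a lower part; the spindle reaches 20 mm into its bore.
- dish: Place of the vane wheel: round shallow white plastic dish fixed on the bench, 132 mm outside, 124 mm inside, floor 4 mm above the bench, rim 14 mm above the bench. Origin at bench level under its centre, z up.
- stand: Place of the sprocket: round pale wooden base 100 mm across, its top 10 mm above the bench, with one upright steel post in the centre, 8 mm thick, tapering at the tip, which is 44 mm above the bench. Fixed. The sprocket goes over the post, its disc flat on the base. Origin at bench level under its centre, z up.
- plate: Place of the bearing: plain flat square dark steel inspection plate, 100 x 100 mm, its top 14 mm above the bench. Fixed. Origin at bench level under its centre, z up.
- tin: Place of the coupling: open rectangular bright metal tin, 100 mm along its x and 130 mm along its y outside, walls 3 mm thick and 14 mm high, floor 3 mm above the bench. Fixed. Origin at bench level under its centre, z up.
Mind the look-alikes: they are no part of the job. There is more than one size of the bearing; the one meant has the size given above. There is more than one size of the vane_wheel; the one meant has the size given above.

How it is judged (in metres and radians):
At the end, for the whole second after the job is handed in: Vane wheel flat in the dish (centre within 18 mm), sprocket on its post flat on the base (12 mm), bearing flange down on the plate (15 mm of its centre), coupling standing inside the tin; each upright within 0.12 rad, seated within 4 mm in height, released and at rest (z of vane_wheel in the frame of dish between 0 and 0.008 m and horizontal distance between vane_wheel and dish below 0.018 m and angle between each of vane_wheel, sprocket, bearing, coupling's own z axis and vertical below 0.12 rad and linear speed of each of vane_wheel, sprocket, bearing, coupling below 0.02 m/s and angular speed of each of vane_wheel, sprocket, bearing, coupling below 0.2 rad/s and z of sprocket in the frame of stand between 0.006 and 0.014 m and horizontal distance between sprocket and stand below 0.012 m and z of bearing in the frame of plate between 0.01 and 0.018 m and horizontal distance between bearing and plate below 0.015 m and z of coupling in the frame of tin between -0.001 and 0.007 m and x of coupling in the frame of tin between -0.046 and 0.046 m and y of coupling in the frame of tin between -0.061 and 0.061 m); the robot touches nothing.
It fails at once if a part is dropped: moving faster than 0.7 m/s with no finger on it ((linear speed of vane_wheel above 0.7 m/s and contact force between vane_wheel and the fingers below 0.05 N) or (linear speed of sprocket above 0.7 m/s and contact force between sprocket and the fingers below 0.05 N) or (linear speed of bearing above 0.7 m/s and contact force between bearing and the fingers below 0.05 N) or (linear speed of coupling above 0.7 m/s and contact force between coupling and the fingers below 0.05 N)).
It also fails if it takes over 122 s, if anything falls off the work surface, if the arm or the gripper's body presses on something with over 40 N, if the wrist force passes 120 N, or if a joint passes its speed limit or range.

### The arm

A 6-joint arm with a two-finger parallel gripper is mounted at the origin on the work surface. World frame = base frame: x ahead of the robot, y to its left, z up, the work surface at z = 0. Lengths are in mm, angles in rad, forces in N, time in s.
With the tool pointing down it reaches from about 350 to 975 mm from the base axis. Payload 7.1 kg.
Tool frame: the origin (TCP) lies at the very end of the fingers, on their centre line; the grasp point (between the pads) lies 19 mm behind it (ctrl.grip_depth is the distance from the TCP to the grasp point, in mm); x points along the fingers, z is the direction in which the jaws open and shut, and the axes are right-handed (so a half turn about x gives the same grasp; the last joint's range is limited). The gripper opens to 88 mm and grips with 3 to 60 N. Pads are 20 mm wide; open, the fingers measure 115 mm over their backs; the gripper's body (75 mm by 178 mm) begins 61 mm behind the grasp point.
Start: joints at [1.142, 0.423, 1.63, -0, 1.089, -0.019], TCP at [248.984, 573.247, 222.675] pointing down, gripper open.
Joint ranges: [-3, 3], [-0.9, 2.11], [0.09, 2.58], [-1.31, 4.45], [0.11, 2.69], [-2.54, 2.54]. Speed limits (rad/s): [2.39, 2.39, 3.01, 3.14, 3.14, 3.14].

### API

Orientations are given as a rotation vector (axis times angle).
In Python, from workcell import ctrl gives the robot as it stands. The module is installed in compiled form; this text tells all that it offers.
- The arm moves only by the tool send_rows, never from a script. Its argument "rows" is a list of rows, each a list of 4 numbers: the shift along the tool's x, y, z in mm, then the turn about the tool's x in rad. In form: [[x, y, z, turn], ...]. A call has 1 to 10 rows; each row shifts and turns the pose as measured when the row begins, along the tool's axes as they then stand; what a row does not reach is not made up. A row lasts 1/12 s, in which the tool goes at most 41.7 mm and 7.16 degrees, less where a joint would pass 70% of its speed; a pose out of reach is approached as far as the arm can. A call with a gripper value outside its range is refused whole. "fingers" is the opening, from 0 (shut) to 1 (fully open), set as the call begins (left out, the last holds). The fingers move at their own pace and stop on an object; the grip force is fixed at half the most. Time passes only in rows, so rows that do not move let the fingers close. It gives the time, the measured TCP pose, the force and the opening at its end, in the units of the state.
- ctrl.get_obs(): the state, without advancing time (a new reading comes with each control period).
- ctrl.get_image(name): name is "scene" or "top" or "wrist"; returns a dict with "img" (400x640x3 uint8, red, green, blue), "depth" (400x640 float32, mm along the optical axis (not along the pixel's ray), 0 where there is no reading), "mtx" (3x3 intrinsics, pixels), "dist_coeffs" ([k1, k2, p1, p2, k3] as OpenCV has them; the pictures are not rectified), "world_from_camera" (4x4, takes a point from camera to world coordinates). Camera axes: x right, y down, z forward; pixel columns grow to the right and rows downward; lengths in mm; the calibration is good to about 2 mm. A picture is of the moment at which its call begins.
- ctrl.close_job(): hands the job in, once; it reports no verdict.
The state is a dict: "t": time; "qpos": joint angles; "qvel": joint speeds; "joint_torque": joint torques, N m; "ee_pos": TCP position; "orientation": TCP orientation; "ft_force": force on the tool from outside, world axes, zero at the start; "moment": the same for the moment, N m; "width": finger opening in mm.
Only numpy, scipy, OpenCV 4.12 (cv2) and the standard library are available. Lean on these libraries where they do the work, as an engineer would, in place of code of your own. Each camera call takes 0.05 s, during which the arm holds its last target.

## Working session

There is one attempt and no reset: what is moved stays moved. The work goes in short steps, Python scripts to look and compute and a tool call to move; the robot and the scene stay as the last step left them, time stands still between calls to the robot, and variables do not carry over. Pictures are saved under pics/ and viewed, and the job is handed in when it is done.

Besides the shell and the picture viewer there is one more tool, called as a command line: name --pt "numbers of a row" for each row, then --argument value for the rest. send_rows: Moves the arm, as the interface text tells. Its arguments: {"type":"object","properties":{"rows":{"type":"array"},"fingers":{"type":"number"}},"required":["rows"]}

```bash
mkdir -p pics
python3 - <<'E'
from workcell import ctrl
import cv2,numpy as np
for n in("scene","top"):
    d=ctrl.get_image(n);cv2.imwrite(f"pics/{n}0.png",d["img"][...,::-1]);np.savez(f"{n}0.npz",**d)
    print(n,d["mtx"].tolist(),d["dist_coeffs"],d["world_from_camera"].round(3).tolist())
print(ctrl.get_obs())
E
```

```text
scene [[519.8519703847361, 0.0, 320.4120435070002], [0.0, 519.8519703847361, 195.61514125820318], [0.0, 0.0, 1.0]] [-0.01158188  0.          0.          0.          0.        ] [[0.487, 0.701, -0.521, 1121.62], [0.874, -0.382, 0.302, -364.179], [0.013, -0.602, -0.799, 1014.766], [0.0, 0.0, 0.0, 1.0]]
top [[468.2954066345561, 0.0, 316.4517772464172], [0.0, 468.2954066345561, 199.076909425602], [0.0, 0.0, 1.0]] [-0.07257188  0.          0.          0.          0.        ] [[0.024, -0.977, 0.211, 281.242], [-1.0, -0.024, 0.002, -13.582], [0.003, -0.211, -0.978, 1228.42], [0.0, 0.0, 0.0, 1.0]]
{'t': 0.1, 'qpos': array([ 1.14203800e+00,  4.23744142e-01,  1.63058926e+00, -1.23490840e-05,
        1.08858240e+00, -1.89952789e-02]), 'qvel': array([-0.00057797, -0.00138197, -0.0007597 ,  0.00012257,  0.00022804,
       -0.000669  ]), 'joint_torque': array([ 8.16867268e-04, -5.45617747e+01, -2.74326038e+01,  6.46145199e-02,
        1.87860557e-02, -2.12258072e-05]), 'ee_pos': array([248.77027956, 572.82872554, 222.00163835]), 'orientation': array([-0.90302688,  1.37677302,  0.90185238]), 'ft_force': array([0.10115809, 0.19605412, 0.15783077]), 'moment': array([0.01377838, 0.01980501, 0.047899  ]), 'width': 88.12955912459638}
```

View pics/scene0.png

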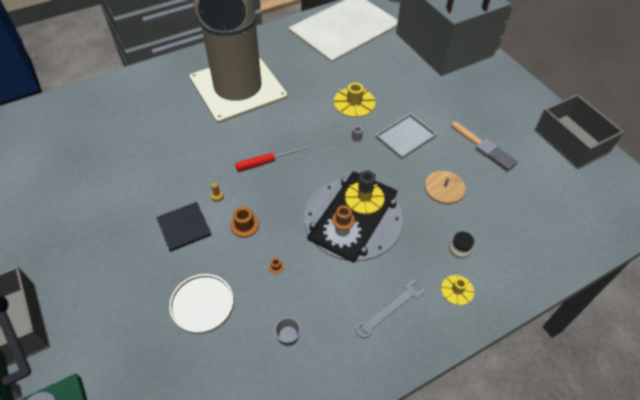

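View pics/top0.png

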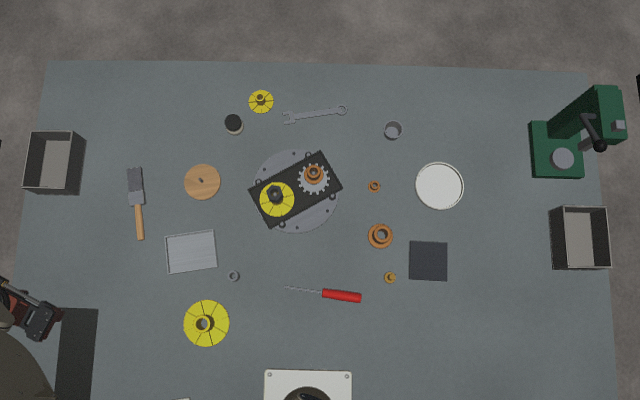

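The top view shows the meter at (295,192), with the bearing on the sprocket at (313,175) and the coupling on the vane wheel at (276,196).

Look-alikes:
- **Vane wheels:** (206,323) is larger and (260,101) is smaller.
- **Bearings:** (380,236) is larger; (374,186) and (390,277) are smaller.

The parts I want are the ones on the spindles. The places are the dish (439,186), stand (202,182), plate (428,261) and tin (191,252).

```bash
cat > h.py <<'E'
import numpy as np,cv2
from workcell import ctrl
def load(n): return dict(np.load(n))
def ray(d,px):
    u=cv2.undistortPoints(np.array(px,float).reshape(-1,1,2),d["mtx"],d["dist_coeffs"]).reshape(-1,2)
    return np.c_[u,np.ones(len(u))]
def onz(d,px,z):
    T=d["world_from_camera"];r=ray(d,px)@T[:3,:3].T;o=T[:3,3]
    return o+r*((z-o[2])/r[:,2])[:,None]
def cloud(d):
    h,w=d["depth"].shape;v,u=np.mgrid[:h,:w]
    r=ray(d,np.c_[u.ravel(),v.ravel()])*d["depth"].reshape(-1,1)
    T=d["world_from_camera"];return (r@T[:3,:3].T+T[:3,3]).reshape(h,w,3)
E
python3 - <<'E'
from h import *
d=load("top0.npz");P=cloud(d);np.set_printoptions(suppress=True,precision=1)
for n,p in dict(brg=(313,170),sprk=(302,185),vane=(285,207),coup=(272,193),dish=(439,186),stand=(195,185),plate=(428,261),tin=(191,252),bench=(340,260),big=(380,228),meter=(260,180)).items(): print(n,P[p[1],p[0]])
img=d["img"]
c=cv2.resize(img[130:300,150:480],None,fx=2.4,fy=2.4,interpolation=cv2.INTER_CUBIC);cv2.imwrite("pics/crop0.png",c[...,::-1])
c=cv2.resize(img[140:240,240:350],None,fx=6,fy=6,interpolation=cv2.INTER_CUBIC);cv2.imwrite("pics/crop1.png",c[...,::-1])
E
```

```text
brg [601.4  -0.3  91. ]
sprk [574.6  28.   38.9]
vane [515.4  70.4  36.6]
coup [542.  101.5  79.7]
dish [ 589.3 -341.     5.4]
stand [575.4 317.5   8.2]
plate [ 385.6 -303.    17.5]
tin [395.7 316.2   0.7]
bench [384.7 -75.9   1.8]
big [ 464.8 -174.8   45.7]
meter [585.7 138.7  38.2]
```

View pics/crop0.png

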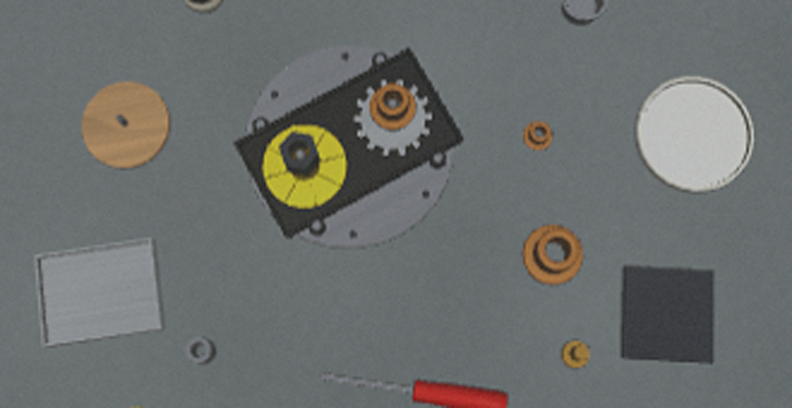

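View pics/crop1.png

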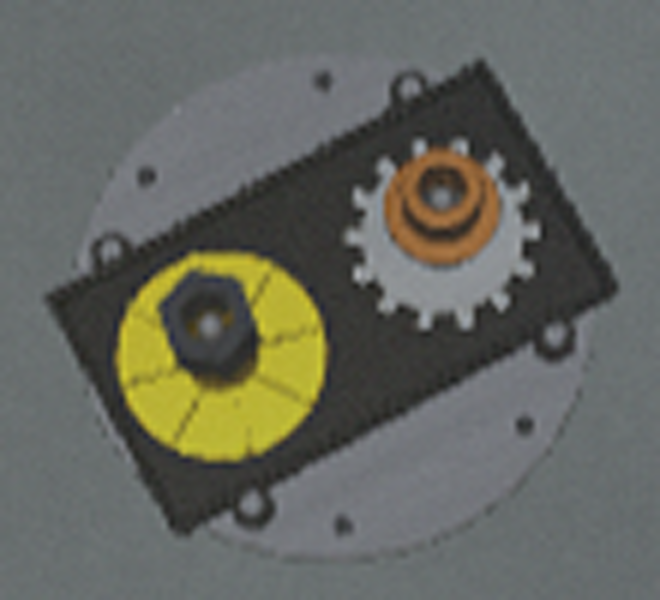

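The crop shows the bearing barrel and bore at crop (441,193) and the hex coupling with its bore at crop (209,320). Both are on the meter, and their sizes match the description.

Run:
```python
from h import *
np.set_printoptions(suppress=True,precision=1)
d=load("top0.npz");img=d["img"]
def c1(p,o=(240,140),s=6): return (np.array(p,float)+.5)/s-.5+o
def z(p,h): return onz(d,p,h)[:,:2]
co=z(c1([(480,60),(615,285),(185,533),(48,298)]),44);print("meter",co,co.mean(0))
e=co[0]-co[3];e2=co[1]-co[2];a=np.arctan2(*(e+e2)[::-1]);print("angle long axis",np.degrees(a),np.linalg.norm(e),np.linalg.norm(e2))
m=co.mean(0);u=np.array([np.cos(a),np.sin(a)])
print("spindles bearing side",m+55*u,"coupling side",m-55*u)
print("brg",z(c1([(441,193)]),114),"tip",z(c1([(441,196)]),98),"coup",z(c1([(209,320)]),114),"tip",z(c1([(210,325)]),98))
hsv=cv2.cvtColor(img,cv2.COLOR_RGB2HSV)
def blob(mask,box):
    x0,y0,x1,y1=box;mm=np.zeros_like(mask,dtype=np.uint8);mm[y0:y1,x0:x1]=mask[y0:y1,x0:x1]
    cs,_=cv2.findContours(mm,cv2.RETR_EXTERNAL,cv2.CHAIN_APPROX_NONE);return max(cs,key=cv2.contourArea).reshape(-1,2)
def circ(name,mask,box,h):
    c=blob(mask,box);c=cv2.convexHull(c).reshape(-1,2);w=z(c,h)
    A=np.c_[2*w,np.ones(len(w))];s=np.linalg.lstsq(A,(w**2).sum(1),rcond=None)[0];r=np.sqrt(s[2]+s[0]**2+s[1]**2)
    print(name,s[:2],"diam",2*r,np.abs(np.hypot(*(w-s[:2]).T)-r).max())
H,S,V=hsv[...,0].astype(int),hsv[...,1].astype(int),hsv[...,2].astype(int)
circ("vane",(abs(H-28)<6)&(S>120),(255,175,300,225),38)
circ("bigvane",(abs(H-28)<6)&(S>120),(175,290,240,355),5)
circ("dish",V>140,(405,150,475,220),14)
circ("stand",(abs(H-16)<8)&(S>60),(175,155,230,210),10)
circ("brgflange",(abs(H-12)<6)&(S>100),(300,160,328,185),82)
print("post",z([(123/2.4-.3+150,124/2.4-.3+130-1)],44),z([(119/2.4-.3+150,117/2.4-.3+130)],44))
def c0(p): return (np.array(p,float)+.5)/2.4-.5+[150,130]
for n,p,h in(("plate",[(623,266),(714,269),(713,362),(622,358)],14),("tin",[(37,255),(153,238),(161,328),(45,346)],14)):
    w=z(c0(p),h);print(n,w.mean(0),[np.linalg.norm(w[i]-w[i-1]) for i in range(4)],w)
    q=w[1]-w[0]+w[2]-w[3];print(" ang",np.degrees(np.arctan2(q[1],q[0])))
```

```text
meter [[671.1 -15.8]
 [570.3 -76.6]
 [457.3 105.1]
 [558.6 169.1]] [564.3  45.4]
angle long axis -58.39605852495377 216.4588637629735 213.99954330410029
spindles bearing side [593.2  -1.4] coupling side [535.5  92.3]
brg [[590.4  -0.9]] tip [[593.6  -0.8]] coup [[534.6  92.1]] tip [[536.1  93.1]]
vane [536.8  93.4] diam 91.86736361813064 1.1361271865067124
bigvane [216.3 263.4] diam 117.1245415106287 0.6705395655603894
dish [ 590.2 -340.1] diam 131.24281864253905 0.7721916583011819
stand [585.3 299.1] diam 99.09552526264991 0.9126131756673033
brgflange [593.8  -0.7] diam 48.52203167918039 1.8896825658863534
post [[579.6 293. ]] [[584.7 297.9]]
plate [ 387.8 -304.2] [np.float64(99.27358122182363), np.float64(100.01520335292643), np.float64(100.62501067306201), np.float64(98.44929674395574)] [[ 438.3 -255.8]
 [ 437.1 -355.8]
 [ 336.6 -351.7]
 [ 339.1 -253.3]]
 ang -91.07245650579262
tin [396.7 313. ] [np.float64(99.83165749901497), np.float64(128.63999438344635), np.float64(98.69449244111705), np.float64(126.74006741815937)] [[434.5 384.5]
 [456.7 257.8]
 [359.2 242.6]
 [336.2 367.2]]
 ang -79.81440868202833
```

```bash
cat >> h.py <<'E'
from scipy.spatial.transform import Rotation as Ro
def plan(tgt,dx=None,n=None):
    """tgt TCP xyz; dx desired jaw direction (deg, world, mod 180/period n)"""
    o=ctrl.get_obs();R=Ro.from_rotvec(o["orientation"]).as_matrix()
    v=R.T@(np.array(tgt)-o["ee_pos"]);jz=np.degrees(np.arctan2(R[1,2],R[0,2]))
    print("t %.2f tcp %s F %s w %.1f"%(o["t"],o["ee_pos"].round(1),o["ft_force"].round(1),o["width"]),"toolx",R[:,0].round(3),"jaw %.1f q6 %.2f"%(jz,o["qpos"][5]))
    print("tool delta",v.round(1),"dist %.0f rows>= %.1f"%(np.linalg.norm(v),np.linalg.norm(v)/41.7))
    if dx is not None:
        p=n or 180;e=(dx-jz+p/2)%p-p/2;print("turn about tool x (world %+.1f deg): %.3f rad"%(e,-np.radians(e)))
E
python3 - <<'E'
from h import *
plan((536.5,93,210))
E
```

```text
t 0.10 tcp [248.8 572.8 222. ] F [0.1 0.2 0.2] w 88.1 toolx [-0.001 -0.001 -1.   ] jaw 66.5 q6 -0.02
tool delta [  12.4 -455.1 -325.5] dist 560 rows>= 13.4
```

send_rows --pt "0.8 -30 -21.5 0" --pt "0.8 -30 -21.5 0" --pt "0.8 -30 -21.5 0" --pt "0.8 -30 -21.5 0" --pt "0.8 -30 -21.5 0" --pt "0.8 -30 -21.5 0" --pt "0.8 -30 -21.5 0" --pt "0.8 -30 -21.5 0" --pt "0.8 -30 -21.5 0" --pt "0.8 -30 -21.5 0" --fingers 1

```text
t: 0.93
ee_pos: [440.9, 248.3, 210.4]
orientation: [-0.912, 1.376, 0.912]
ft_force: [1.6, 0.2, -0.5]
width: 88.1
```

Run:
```python
from h import *
plan((536.5,93,210))
```

```text
t 0.93 tcp [440.9 248.3 210.4] F [ 1.6  0.2 -0.5] w 88.1 toolx [-0.004 -0.002 -1.   ] jaw 67.2 q6 -0.68
tool delta [   0.3 -148.3 -106.2] dist 182 rows>= 4.4
```

send_rows --pt "0 -29 -21 0" --pt "0 -29 -21 0" --pt "0 -29 -21 0" --pt "0 -29 -21 0" --pt "0 -25 -18 0" --pt "0 0 0 0" --pt "0 0 0 0"

```text
t: 1.52
ee_pos: [536.1, 84.7, 208.8]
orientation: [-0.906, 1.381, 0.907]
ft_force: [-0.1, 0.5, -0.5]
width: 87.5
```

Run:
```python
from h import *
plan((536.5,93,210))
d=ctrl.get_image("wrist");np.savez("w1.npz",**d);cv2.imwrite("pics/w1.png",d["img"][...,::-1])
```

```text
t 1.52 tcp [536.1  84.7 208.8] F [-0.1  0.5 -0.5] w 87.5 toolx [-0.005 -0.003 -1.   ] jaw 66.8 q6 -1.03
tool delta [-1.3  2.9  7.8] dist 8 rows>= 0.2
```

View pics/w1.png

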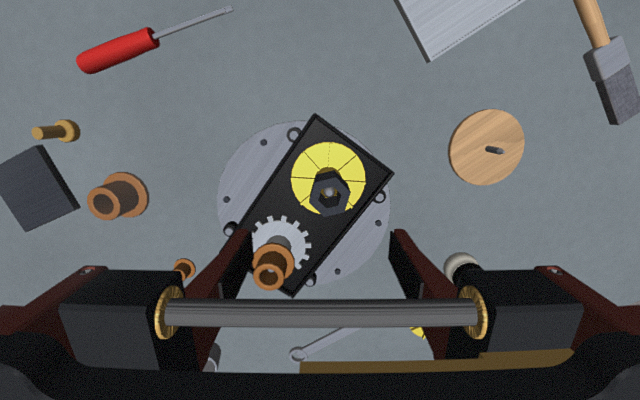

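Run:
```python
from h import *
d=load("w1.npz")
c=cv2.resize(d["img"][160:300,240:380],None,fx=4.2,fy=4.2,interpolation=cv2.INTER_CUBIC);cv2.imwrite("pics/w1c.png",c[...,::-1])
```

```text
(no output)
```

View pics/w1c.png

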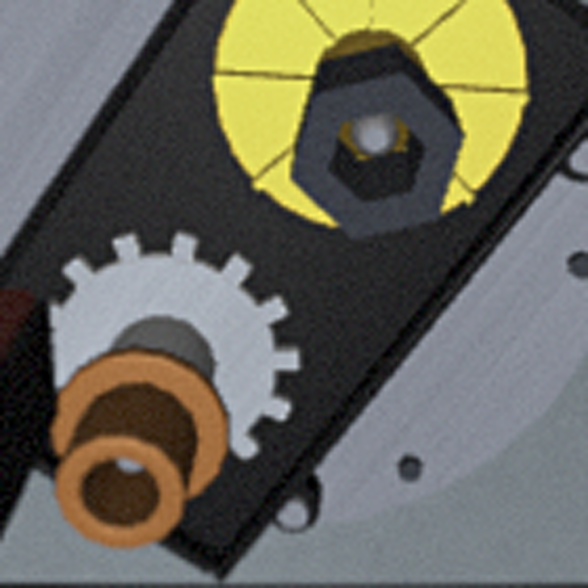

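The wrist crop shows the coupling's top hexagon clearly, with vertices around (312,92), (396,70), (464,133), (439,216), (353,238) and (292,165) in the crop. The bearing's top ring is centred at about (122,490).

Run:
```python
from h import *
np.set_printoptions(suppress=True,precision=1)
d=load("w1.npz")
f=lambda p:(np.array(p,float)+.5)/4.2-.5+[240,160]
w=onz(d,f([(312,92),(396,70),(464,133),(439,216),(353,238),(292,165)]),114)[:,:2]
c=w.mean(0);print("coup",c,np.hypot(*(w-c).T))
a=np.degrees(np.arctan2(*(w-c).T[::-1]));print("corners",a,(a%60))
print("brg",onz(d,f([(122,490)]),114))
plan((536.5,93,86),np.mean(a%60)+30,60)
```

```text
coup [535.4  95.2] [20.6 20.  20.7 21.3 21.4 19.6]
corners [-157.8  144.3   80.4   21.   -37.4 -104.9] [22.2 24.3 20.4 21.  22.6 15.1]
brg [[592.2   1.6 114. ]]
t 1.57 tcp [536.   85.  208.8] F [ 0.3 -0.2 -1. ] w 88.1 toolx [-0. -0. -1.] jaw 66.8 q6 -1.03
tool delta [122.8   2.3   8.2] dist 123 rows>= 3.0
turn about tool x (world -15.9 deg): 0.277 rad
```

send_rows --pt "20 1 4 0.092" --pt "20 1.5 4 0.092" --pt "20 0 0 0.092" --pt "10 0 0 0" --pt "0 0 0 0" --pt "0 0 0 0" --fingers 1

```text
t: 2.07
ee_pos: [534.1, 99.5, 137.2]
orientation: [-0.695, 1.463, 0.695]
ft_force: [1.0, 0.2, 0.2]
width: 87.6
```

Run:
```python
from h import *
plan((536.2,94,83),51)
```

```text
t 2.07 tcp [534.1  99.5 137.2] F [1.  0.2 0.2] w 87.6 toolx [-0.005 -0.003 -1.   ] jaw 51.0 q6 -0.72
tool delta [54.2 -5.2 -2.7] dist 55 rows>= 1.3
turn about tool x (world +0.0 deg): -0.000 rad
```

send_rows --pt "12 -3 -1.5 0" --pt "12 -2 -1 0" --pt "12 0 0 0" --pt "10 0 0 0" --pt "6 0 0 0" --pt "0 0 0 0" --pt "0 0 0 0"

```text
t: 2.65
ee_pos: [538.3, 94.9, 83.2]
orientation: [-0.703, 1.455, 0.7]
ft_force: [-0.5, -0.4, -0.8]
width: 87.5
```

Run:
```python
from h import *
plan((536.2,94,83),51)
```

```text
t 2.65 tcp [538.3  94.9  83.2] F [-0.5 -0.4 -0.8] w 87.5 toolx [ 0.    -0.002 -1.   ] jaw 51.5 q6 -0.74
tool delta [ 0.2  1.1 -2. ] dist 2 rows>= 0.1
turn about tool x (world -0.5 deg): 0.008 rad
```

Good position. I'll correct slightly and close.

send_rows --pt "0 1 -2 0" --pt "0 0 0 0"

```text
t: 2.82
ee_pos: [536.4, 93.8, 83.5]
orientation: [-0.703, 1.455, 0.7]
ft_force: [-0.1, -0.2, -0.6]
width: 88.0
```

send_rows --pt "0 0 0 0" --pt "0 0 0 0" --pt "0 0 0 0" --pt "0 0 0 0" --pt "0 0 0 0" --pt "0 0 0 0" --pt "0 0 0 0" --pt "0 0 0 0" --fingers 0.25

```text
t: 3.48
ee_pos: [537.8, 93.9, 85.6]
orientation: [-0.704, 1.451, 0.699]
ft_force: [-1.4, -1.7, 1.1]
width: 37.8
```

send_rows --pt "0 0 0 0" --pt "0 0 0 0" --fingers 0

```text
t: 3.65
ee_pos: [537.7, 93.9, 85.5]
orientation: [-0.704, 1.451, 0.699]
ft_force: [-0.5, -1.2, -0.3]
width: 36.4
```

send_rows --pt "-5 0 0 0" --pt "-10 0 0 0" --pt "-14 0 0 0" --pt "-14 0 0 0" --pt "-10 0 0 0" --pt "-5 0 0 0" --pt "0 0 0 0"

```text
t: 4.23
ee_pos: [536.2, 93.8, 147.8]
orientation: [-0.703, 1.454, 0.7]
ft_force: [0.0, -0.1, -1.6]
width: 35.7
```

Run:
```python
from h import *
plan((397,313,144),51)
d=ctrl.get_image("wrist");cv2.imwrite("pics/w2.png",d["img"][...,::-1])
```

```text
t 4.23 tcp [536.2  93.8 147.8] F [ 0.  -0.1 -1.6] w 35.7 toolx [ 0.001 -0.002 -1.   ] jaw 51.5 q6 -0.74
tool delta [  3.3 245.3  84.9] dist 260 rows>= 6.2
turn about tool x (world -0.5 deg): 0.009 rad
```

View pics/w2.png

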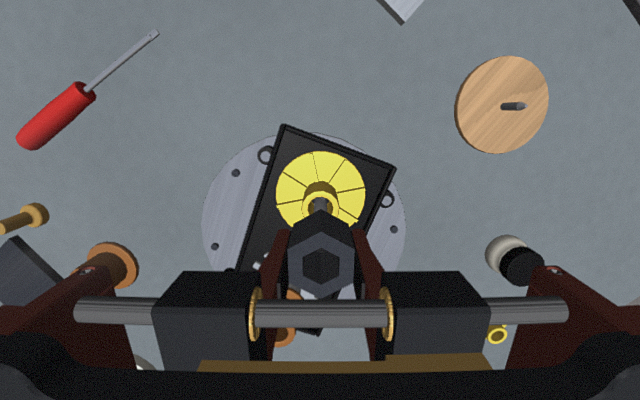

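The coupling is held at (320,260), upright and clear of the spindle. Next is the tin.

send_rows --pt "0 12 4 0" --pt "0 24 8.5 0" --pt "0 30 10.5 0" --pt "0 30 10.5 0" --pt "0 30 10.5 0" --pt "0 30 10.5 0" --pt "0 30 10.5 0" --pt "0 24 8 0" --pt "0 15 5 0" --pt "0 8 3 0"

```text
t: 5.12
ee_pos: [391.1, 311.4, 140.8]
orientation: [-0.699, 1.466, 0.696]
ft_force: [0.5, 0.2, -1.7]
width: 35.9
```

send_rows --pt "0 0 0 0" --pt "0 0 0 0"

```text
t: 5.28
ee_pos: [388.7, 312.7, 139.8]
orientation: [-0.702, 1.468, 0.699]
ft_force: [-1.4, -0.1, -1.8]
width: 35.8
```

Run:
```python
from h import *
plan((397,313,16),51)
```

```text
t 5.28 tcp [388.7 312.7 139.8] F [-1.4 -0.1 -1.8] w 35.8 toolx [-0.01  -0.007 -1.   ] jaw 51.3 q6 -0.24
tool delta [123.7  -6.7   6.9] dist 124 rows>= 3.0
turn about tool x (world -0.3 deg): 0.006 rad
```

send_rows --pt "10 -3 3 0" --pt "20 -3 3 0" --pt "25 0 0 0" --pt "25 0 0 0" --pt "20 0 0 0" --pt "12 0 0 0" --pt "6 0 0 0" --pt "0 0 0 0" --pt "0 0 0 0"

```text
t: 6.03
ee_pos: [403.8, 306.0, 12.5]
orientation: [-0.694, 1.468, 0.689]
ft_force: [0.7, -0.0, -1.9]
width: 35.9
```

Run:
```python
from h import *
plan((397,313,10.5),51)
d=ctrl.get_image("wrist");cv2.imwrite("pics/w3.png",d["img"][...,::-1])
```

```text
t 6.03 tcp [403.8 306.   12.5] F [ 0.7 -0.  -1.9] w 35.9 toolx [-0.008 -0.007 -1.   ] jaw 50.7 q6 -0.26
tool delta [2.  9.7 1.2] dist 10 rows>= 0.2
turn about tool x (world +0.3 deg): -0.005 rad
```

View pics/w3.png

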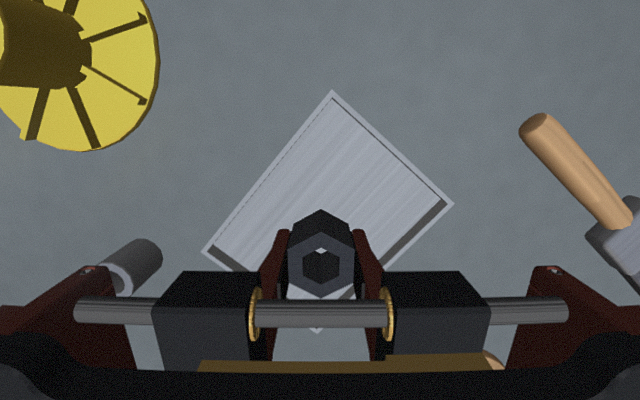

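The coupling hangs just above the tin floor, inside the walls. I'll lower it until it touches.

send_rows --pt "1 3 0 0" --pt "1 3 0 0" --pt "0.5 0 0 0" --pt "0.5 0 0 0" --pt "0 0 0 0"

```text
t: 6.5
ee_pos: [400.9, 311.6, 12.7]
orientation: [-0.692, 1.461, 0.689]
ft_force: [-0.4, 0.7, -1.1]
width: 35.9
```

send_rows --pt "1 0 0 0" --pt "1 0 0 0" --pt "1 0 0 0"

```text
t: 6.75
ee_pos: [401.3, 312.3, 10.5]
orientation: [-0.692, 1.459, 0.69]
ft_force: [-3.9, -0.5, 17.5]
width: 36.0
```

Contact: 17 N. I'll ease up slightly and release to a partial opening.

send_rows --pt "-0.5 0 0 0"

```text
t: 6.83
ee_pos: [401.3, 312.3, 11.0]
orientation: [-0.692, 1.459, 0.69]
ft_force: [0.5, 0.4, -1.8]
width: 35.8
```

send_rows --pt "0 0 0 0" --pt "0 0 0 0" --pt "0 0 0 0" --fingers 0.6

```text
t: 7.08
ee_pos: [401.7, 312.5, 11.2]
orientation: [-0.692, 1.458, 0.69]
ft_force: [0.5, -0.8, 0.1]
width: 51.4
```

send_rows --pt "-8 0 0 0" --pt "-15 0 0 0" --pt "-30 0 0 0" --pt "-30 0 0 0" --pt "-30 0 0 0" --pt "-20 0 0 0" --pt "0 0 0 0"

```text
t: 7.67
ee_pos: [400.7, 311.8, 151.1]
orientation: [-0.693, 1.463, 0.69]
ft_force: [-0.1, 0.5, 0.6]
width: 52.7
```

Run:
```python
from h import *
plan((593.5,0,150),51)
d=ctrl.get_image("wrist");cv2.imwrite("pics/w4.png",d["img"][...,::-1])
```

```text
t 7.67 tcp [400.7 311.8 151.1] F [-0.1  0.5  0.6] w 52.7 toolx [-0.003 -0.004 -1.   ] jaw 50.7 q6 -0.25
tool delta [   1.6 -346.7 -119.1] dist 367 rows>= 8.8
turn about tool x (world +0.3 deg): -0.005 rad
```

View pics/w4.png

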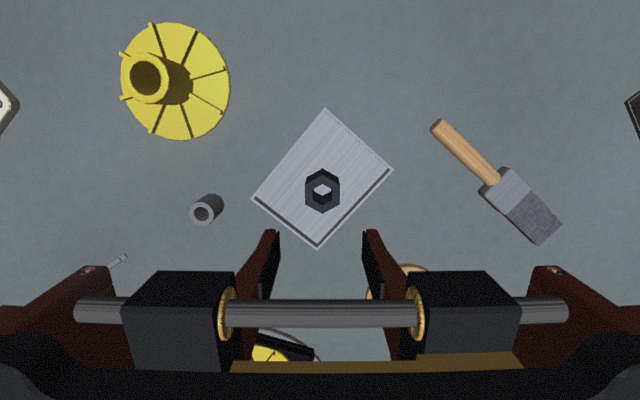

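The coupling stands upright inside the tin at (322,190). Next is the bearing.

send_rows --pt "0 -25 -8.6 0" --pt "0 -36 -12.4 0" --pt "0 -37 -12.6 0" --pt "0 -37 -12.6 0" --pt "0 -37 -12.6 0" --pt "0 -37 -12.6 0" --pt "0 -37 -12.6 0" --pt "0 -37 -12.6 0" --pt "0 -30 -10 0" --pt "0 -15 -5 0" --fingers 1

```text
t: 8.55
ee_pos: [584.5, 6.5, 140.7]
orientation: [-0.698, 1.472, 0.701]
ft_force: [-0.2, -0.5, -0.4]
width: 87.9
```

send_rows --pt "0 -6 -2 0" --pt "0 0 0 0" --pt "0 0 0 0"

```text
t: 8.8
ee_pos: [587.3, -2.5, 136.9]
orientation: [-0.692, 1.478, 0.699]
ft_force: [-0.1, 0.8, 0.0]
width: 87.5
```

Run:
```python
from h import *
plan((593.5,-0.5,89),51)
```

```text
t 8.80 tcp [587.3  -2.5 136.9] F [-0.1  0.8  0. ] w 87.5 toolx [-0.02  -0.005 -1.   ] jaw 50.9 q6 -0.91
tool delta [47.7 -4.2  6.2] dist 48 rows>= 1.2
turn about tool x (world +0.1 deg): -0.001 rad
```

send_rows --pt "8 -2 3 0" --pt "10 -2 3 0" --pt "10 0 0 0" --pt "0 0 0 0" --pt "0 0 0 0"

```text
t: 9.22
ee_pos: [590.7, 4.8, 104.1]
orientation: [-0.695, 1.48, 0.706]
ft_force: [-0.9, 1.2, -0.0]
width: 88.2
```

Run:
```python
from h import *
plan((593.5,-0.5,89),51)
d=ctrl.get_image("wrist");cv2.imwrite("pics/w5.png",d["img"][...,::-1])
```

```text
t 9.22 tcp [590.7   4.8 104.1] F [-0.9  1.2 -0. ] w 88.2 toolx [-0.025 -0.004 -1.   ] jaw 51.2 q6 -0.90
tool delta [15.  -5.7 -2.1] dist 16 rows>= 0.4
turn about tool x (world -0.2 deg): 0.004 rad
```

View pics/w5.png

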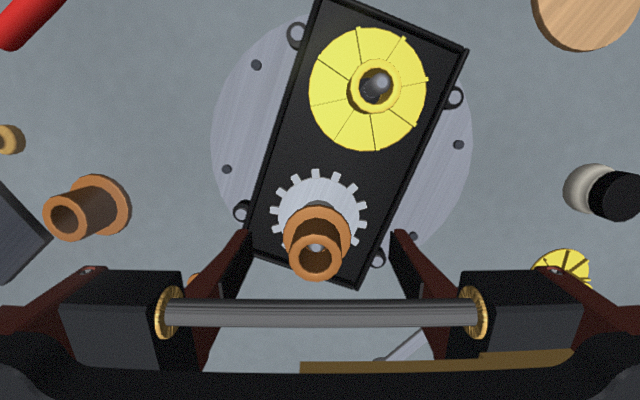

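send_rows --pt "5 -3 -1 0" --pt "5 -2 -1 0" --pt "3 0 0 0" --pt "0 0 0 0"

```text
t: 9.6
ee_pos: [593.2, 0.2, 90.3]
orientation: [-0.696, 1.479, 0.706]
ft_force: [0.2, 0.2, 0.7]
width: 87.5
```

Run:
```python
from h import *
plan((593.5,-0.5,89),51)
```

```text
t 9.60 tcp [5.932e+02 2.000e-01 9.030e+01] F [0.2 0.2 0.7] w 87.5 toolx [-0.024 -0.004 -1.   ] jaw 51.3 q6 -0.91
tool delta [ 1.3 -0.7 -0.3] dist 2 rows>= 0.0
turn about tool x (world -0.3 deg): 0.005 rad
```

send_rows --pt "0 0 0 0" --pt "0 0 0 0" --pt "0 0 0 0" --pt "0 0 0 0" --pt "0 0 0 0" --pt "0 0 0 0" --pt "0 0 0 0" --pt "0 0 0 0" --pt "0 0 0 0" --pt "0 0 0 0" --fingers 0

```text
t: 10.43
ee_pos: [593.6, -0.3, 91.2]
orientation: [-0.696, 1.478, 0.705]
ft_force: [0.4, 0.4, -0.9]
width: 33.7
```

send_rows --pt "-5 0 0 0" --pt "-10 0 0 0" --pt "-14 0 0 0" --pt "-14 0 0 0" --pt "-10 0 0 0" --pt "-5 0 0 0" --pt "0 0 0 0"

```text
t: 11.02
ee_pos: [593.7, 0.2, 153.1]
orientation: [-0.695, 1.481, 0.707]
ft_force: [0.5, -0.4, -2.7]
width: 33.5
```

Run:
```python
from h import *
plan((388,-304,150),0)
d=ctrl.get_image("wrist");cv2.imwrite("pics/w6.png",d["img"][...,::-1])
```

```text
t 11.02 tcp [5.937e+02 2.000e-01 1.531e+02] F [ 0.5 -0.4 -2.7] w 33.5 toolx [-0.026 -0.004 -1.   ] jaw 51.3 q6 -0.91
tool delta [   9.7  -30.  -365.9] dist 367 rows>= 8.8
turn about tool x (world -51.3 deg): 0.895 rad
```

View pics/w6.png

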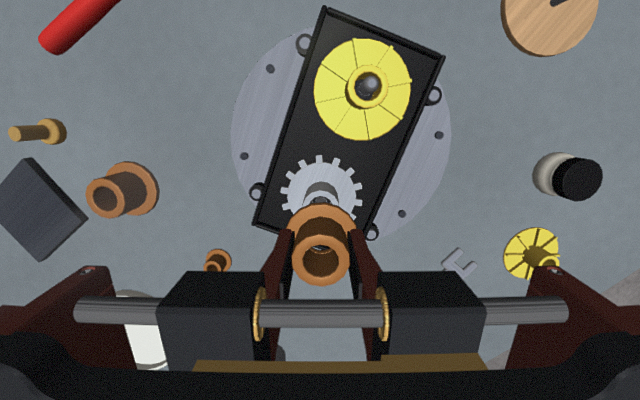

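send_rows --pt "0 -1 -12 0" --pt "0 -2 -24 0" --pt "0 -3 -34 0" --pt "0 -3 -38 0" --pt "0 -3 -38 0" --pt "0 -3 -38 0" --pt "0 -3 -38 0" --pt "0 -3 -38 0" --pt "0 -3 -34 0" --pt "0 -2 -28 0"

```text
t: 11.9
ee_pos: [399.5, -275.4, 152.7]
orientation: [-0.698, 1.484, 0.721]
ft_force: [0.8, 0.0, -2.5]
width: 33.5
```

Run:
```python
from h import *
plan((388,-304,40),51)
```

```text
t 11.90 tcp [ 399.5 -275.4  152.7] F [ 0.8  0.  -2.5] w 33.5 toolx [-0.034 -0.001 -0.999] jaw 51.9 q6 -1.50
tool delta [113.  -11.5 -27.2] dist 117 rows>= 2.8
turn about tool x (world -0.9 deg): 0.016 rad
```

send_rows --pt "5 -2 -14 0" --pt "15 -2 -8 0" --pt "25 0 0 0" --pt "25 0 0 0" --pt "20 0 0 0" --pt "10 0 0 0" --pt "5 0 0 0" --pt "0 0 0 0"

```text
t: 12.57
ee_pos: [371.9, -302.5, 41.6]
orientation: [-0.687, 1.491, 0.716]
ft_force: [-0.4, 0.3, -2.3]
width: 33.5
```

Run:
```python
from h import *
plan((388,-304,28),51)
d=ctrl.get_image("wrist");cv2.imwrite("pics/w7.png",d["img"][...,::-1])
```

```text
t 12.57 tcp [ 371.9 -302.5   41.6] F [-0.4  0.3 -2.3] w 33.5 toolx [-0.039  0.001 -0.999] jaw 51.2 q6 -1.55
tool delta [ 13.  -13.9   9.3] dist 21 rows>= 0.5
turn about tool x (world -0.2 deg): 0.004 rad
```

View pics/w7.png

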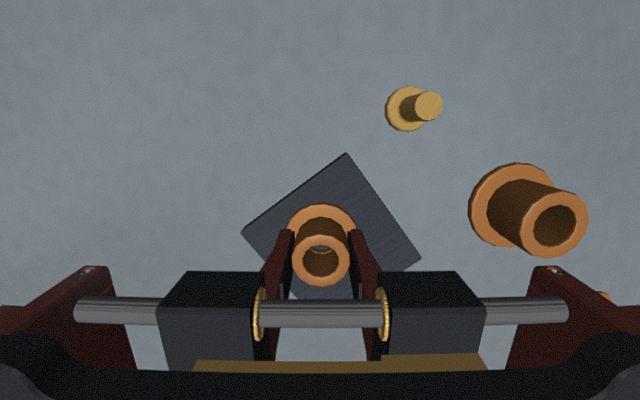

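send_rows --pt "1 -6 4 0" --pt "2 -5 3 0" --pt "2 -1 1 0" --pt "2 0 0 0" --pt "0 0 0 0"

```text
t: 13.03
ee_pos: [389.8, -305.5, 36.8]
orientation: [-0.691, 1.488, 0.711]
ft_force: [1.8, -0.0, -2.0]
width: 33.7
```

Run:
```python
from h import *
plan((388,-304,28),51)
```

```text
t 13.03 tcp [ 389.8 -305.5   36.8] F [ 1.8 -0.  -2. ] w 33.7 toolx [-0.034 -0.003 -0.999] jaw 51.3 q6 -1.54
tool delta [8.8 2.2 0.3] dist 9 rows>= 0.2
turn about tool x (world -0.3 deg): 0.005 rad
```

send_rows --pt "2 1 0 0" --pt "2 1 0 0" --pt "2 0 0 0" --pt "1 0 0 0" --pt "0 0 0 0"

```text
t: 13.45
ee_pos: [388.1, -304.0, 29.7]
orientation: [-0.693, 1.487, 0.711]
ft_force: [-0.2, 0.0, -2.2]
width: 33.4
```

send_rows --pt "1 0 0 0" --pt "1 0 0 0"

```text
t: 13.62
ee_pos: [387.9, -304.1, 27.7]
orientation: [-0.693, 1.488, 0.711]
ft_force: [-0.1, -0.4, -3.2]
width: 33.6
```

send_rows --pt "0.8 0 0 0" --pt "0.8 0 0 0"

```text
t: 13.78
ee_pos: [387.8, -304.2, 27.2]
orientation: [-0.692, 1.488, 0.711]
ft_force: [-3.5, 3.8, 17.3]
width: 33.6
```

send_rows --pt "0 0 0 0" --pt "0 0 0 0" --pt "0 0 0 0" --pt "0 0 0 0" --fingers 0.65

```text
t: 14.12
ee_pos: [388.6, -304.9, 28.1]
orientation: [-0.694, 1.487, 0.709]
ft_force: [0.7, 0.6, -0.1]
width: 55.3
```

send_rows --pt "-8 0 0 0" --pt "-15 0 0 0" --pt "-25 0 0 0" --pt "-25 0 0 0" --pt "-25 0 0 0" --pt "-15 0 0 0" --pt "0 0 0 0"

```text
t: 14.7
ee_pos: [391.5, -303.6, 146.9]
orientation: [-0.691, 1.488, 0.712]
ft_force: [0.8, -0.5, 0.7]
width: 57.1
```

Run:
```python
from h import *
plan((593.5,-0.5,140),51)
d=ctrl.get_image("wrist");cv2.imwrite("pics/w8.png",d["img"][...,::-1])
```

```text
t 14.70 tcp [ 391.5 -303.6  146.9] F [ 0.8 -0.5  0.7] w 57.1 toolx [-0.035 -0.002 -0.999] jaw 51.3 q6 -1.54
tool delta [ -0.8  31.9 362.9] dist 364 rows>= 8.7
turn about tool x (world -0.3 deg): 0.005 rad
```

View pics/w8.png

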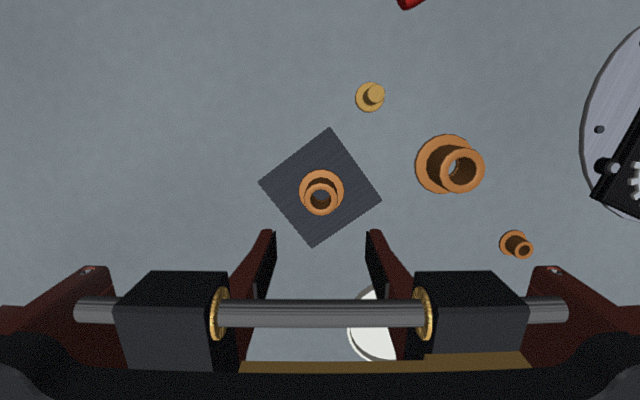

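The bearing sits in the middle of the plate at (321,190). Back to the meter for the sprocket.

send_rows --pt "0 2 24 0" --pt "0 3 36 0" --pt "0 3.5 39 0" --pt "0 3.5 39 0" --pt "0 3.5 39 0" --pt "0 3.5 39 0" --pt "0 3.5 39 0" --pt "0 3.5 39 0" --pt "0 3 30 0" --pt "0 2 18 0" --fingers 1

```text
t: 15.58
ee_pos: [582.1, -6.9, 126.8]
orientation: [-0.679, 1.502, 0.712]
ft_force: [0.7, -0.5, -0.4]
width: 88.0
```

send_rows --pt "0 1 8 0" --pt "0 0 0 0" --pt "0 0 0 0"

```text
t: 15.83
ee_pos: [585.9, 3.8, 122.3]
orientation: [-0.682, 1.505, 0.718]
ft_force: [-1.5, -1.1, 0.6]
width: 87.9
```

Run:
```python
from h import *
plan((593.5,-0.5,54),51)
d=ctrl.get_image("wrist");cv2.imwrite("pics/w9.png",d["img"][...,::-1])
```

```text
t 15.83 tcp [585.9   3.8 122.3] F [-1.5 -1.1  0.6] w 87.9 toolx [-0.053 -0.    -0.999] jaw 51.1 q6 -0.90
tool delta [ 67.8 -11.4   3.8] dist 69 rows>= 1.7
turn about tool x (world -0.1 deg): 0.001 rad
```

View pics/w9.png

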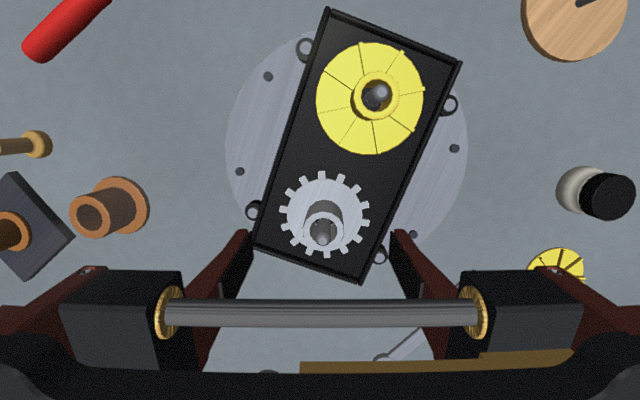

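send_rows --pt "6 -4 2 0" --pt "8 -4 1 0" --pt "8 -2 0 0" --pt "6 0 0 0" --pt "4 0 0 0" --pt "0 0 0 0"

```text
t: 16.38
ee_pos: [591.5, -6.6, 85.7]
orientation: [-0.675, 1.51, 0.714]
ft_force: [-0.4, 0.1, 0.0]
width: 87.8
```

Run:
```python
from h import *
plan((593.5,-0.5,54),51)
```

```text
t 16.38 tcp [591.5  -6.6  85.7] F [-0.4  0.1  0. ] w 87.8 toolx [-0.056 -0.    -0.998] jaw 50.6 q6 -0.91
tool delta [31.6  1.   7.2] dist 32 rows>= 0.8
turn about tool x (world +0.4 deg): -0.006 rad
```

send_rows --pt "4 0 2 0" --pt "6 0 2 0" --pt "6 0 1 0" --pt "6 0 0 0" --pt "4 0 0 0" --pt "0 0 0 0"

```text
t: 16.88
ee_pos: [593.2, -2.4, 56.7]
orientation: [-0.675, 1.51, 0.713]
ft_force: [0.6, 0.2, 0.8]
width: 88.1
```

Run:
```python
from h import *
plan((593.5,-0.5,54),51)
```

```text
t 16.88 tcp [593.2  -2.4  56.7] F [0.6 0.2 0.8] w 88.1 toolx [-0.056 -0.    -0.998] jaw 50.6 q6 -0.91
tool delta [2.7 0.9 1.7] dist 3 rows>= 0.1
turn about tool x (world +0.4 deg): -0.006 rad
```

send_rows --pt "2.5 0.5 1 0" --pt "1 0 0 0"

```text
t: 17.05
ee_pos: [593.2, -1.0, 52.8]
orientation: [-0.675, 1.51, 0.714]
ft_force: [0.1, 0.2, 0.9]
width: 88.0
```

send_rows --pt "0 0 0 0" --pt "0 0 0 0" --pt "0 0 0 0" --pt "0 0 0 0" --pt "0 0 0 0" --pt "0 0 0 0" --pt "0 0 0 0" --pt "0 0 0 0" --pt "0 0 0 0" --pt "0 0 0 0" --fingers 0

```text
t: 17.88
ee_pos: [593.9, -1.0, 53.8]
orientation: [-0.676, 1.508, 0.713]
ft_force: [0.3, -0.4, -0.0]
width: 34.4
```

Run:
```python
from h import *
o=ctrl.get_obs();p=o["ee_pos"];plan((p[0],p[1],p[2]+84),51)
```

```text
t 17.88 tcp [593.9  -1.   53.8] F [ 0.3 -0.4 -0. ] w 34.4 toolx [-0.054 -0.    -0.999] jaw 50.7 q6 -0.90
tool delta [-83.9   3.5  -2.9] dist 84 rows>= 2.0
turn about tool x (world +0.3 deg): -0.006 rad
```

send_rows --pt "-5 0.2 -0.2 0" --pt "-10 0.4 -0.4 0" --pt "-14 0.6 -0.5 0" --pt "-16 0.7 -0.6 0" --pt "-16 0.7 -0.6 0" --pt "-12 0.5 -0.4 0" --pt "-7 0.3 -0.2 0" --pt "-3 0 0 0" --pt "0 0 0 0"

```text
t: 18.63
ee_pos: [591.6, -1.1, 142.1]
orientation: [-0.674, 1.513, 0.715]
ft_force: [-0.1, -0.2, -2.7]
width: 34.4
```

Run:
```python
from h import *
plan((585,298.5,142),51)
d=ctrl.get_image("wrist");cv2.imwrite("pics/w10.png",d["img"][...,::-1])
```

```text
t 18.63 tcp [591.6  -1.1 142.1] F [-0.1 -0.2 -2.7] w 34.4 toolx [-0.059 -0.    -0.998] jaw 50.7 q6 -0.90
tool delta [  0.5 195.1 227.4] dist 300 rows>= 7.2
turn about tool x (world +0.3 deg): -0.006 rad
```

View pics/w10.png

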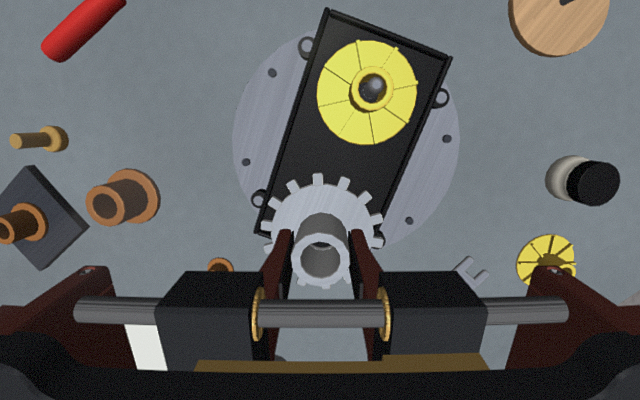

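The sprocket is held clear of the spindle. I'll carry it to the stand gently.

send_rows --pt "0 4 5 0" --pt "0 8 9 0" --pt "0 12 14 0" --pt "0 15 17 0" --pt "0 15 17 0" --pt "0 15 17 0" --pt "0 15 17 0" --pt "0 15 17 0" --pt "0 15 17 0" --pt "0 15 17 0"

```text
t: 19.52
ee_pos: [578.7, 205.8, 133.5]
orientation: [-0.667, 1.529, 0.716]
ft_force: [1.3, -0.2, -3.3]
width: 34.1
```

send_rows --pt "0 15 17 0" --pt "0 15 17 0" --pt "0 12 14 0" --pt "0 9 10 0" --pt "0 6 7 0" --pt "0 3 4 0" --pt "0 0 0 0"

```text
t: 20.1
ee_pos: [569.3, 311.3, 127.2]
orientation: [-0.672, 1.536, 0.724]
ft_force: [-0.0, 0.5, -2.7]
width: 34.3
```

Run:
```python
from h import *
plan((585,298.5,75),51)
d=ctrl.get_image("wrist");np.savez("w11.npz",**d);cv2.imwrite("pics/w11.png",d["img"][...,::-1])
```

```text
t 20.10 tcp [569.3 311.3 127.2] F [-0.   0.5 -2.7] w 34.3 toolx [-0.083 -0.005 -0.997] jaw 50.8 q6 -0.44
tool delta [ 50.7 -23.4   3. ] dist 56 rows>= 1.3
turn about tool x (world +0.2 deg): -0.003 rad
```

View pics/w11.png

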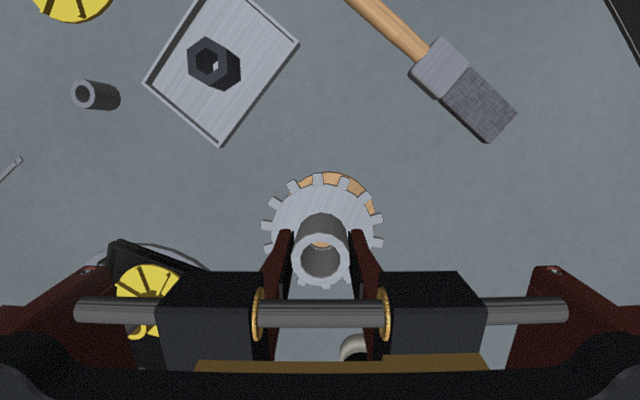

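Run:
```python
from h import *
np.set_printoptions(suppress=True,precision=4)
o=ctrl.get_obs();print(o["t"],o["qpos"],o["qpos"][[1,2,4]].sum()-np.pi,o["qvel"],o["joint_torque"],o["ee_pos"],o["orientation"])
```

```text
20.15 [ 0.4653  0.6013  1.5788  0.0385  1.0387 -0.4403] 0.07723509292572395 [-0.0222 -0.0093  0.01   -0.0044  0.0006 -0.0072] [  0.3718 -63.9259 -25.7637   0.18     0.4025   0.051 ] [569.2113 310.6217 127.0984] [-0.6724  1.5368  0.7237]
```

send_rows --pt "6 -6 1 0" --pt "9 -7 1 0" --pt "9 -5 1 0" --pt "9 -3 0 0" --pt "6 0 0 0" --pt "4 0 0 0" --pt "0 0 0 0"

```text
t: 20.73
ee_pos: [585.9, 292.4, 76.7]
orientation: [-0.669, 1.541, 0.719]
ft_force: [-0.6, -0.3, -2.8]
width: 34.2
```

Run:
```python
from h import *
plan((585,298.5,75),51)
d=ctrl.get_image("wrist");np.savez("w12.npz",**d);cv2.imwrite("pics/w12.png",d["img"][...,::-1])
```

```text
t 20.73 tcp [585.9 292.4  76.7] F [-0.6 -0.3 -2.8] w 34.2 toolx [-0.086 -0.006 -0.996] jaw 50.5 q6 -0.47
tool delta [1.8 4.5 4.2] dist 6 rows>= 0.2
turn about tool x (world +0.5 deg): -0.009 rad
```

View pics/w12.png

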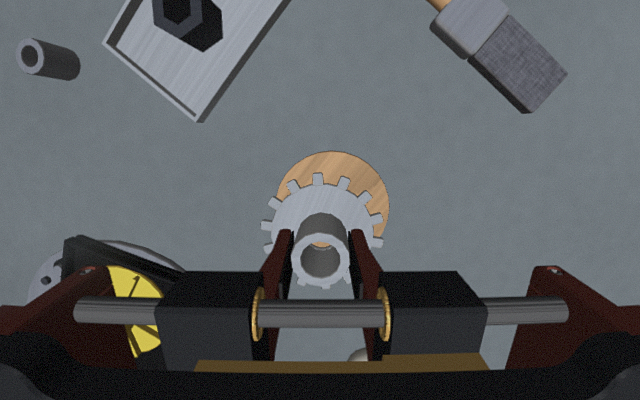

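send_rows --pt "1 2 2 0" --pt "2 1.5 1.5 0" --pt "2 0 0 0" --pt "0 0 0 0" --pt "0 0 0 0"

```text
t: 21.2
ee_pos: [585.4, 299.1, 72.9]
orientation: [-0.669, 1.538, 0.719]
ft_force: [-0.4, 0.0, -2.7]
width: 34.0
```

Run:
```python
from h import *
plan((585,298.5,32),51)
```

```text
t 21.20 tcp [585.4 299.1  72.9] F [-0.4  0.  -2.7] w 34.0 toolx [-0.084 -0.005 -0.996] jaw 50.5 q6 -0.46
tool delta [40.8 -2.6  1.6] dist 41 rows>= 1.0
turn about tool x (world +0.5 deg): -0.009 rad
```

send_rows --pt "3 -0.2 0.1 0" --pt "4 -0.3 0.2 0" --pt "4 -0.3 0.2 0" --pt "4 -0.3 0.2 0" --pt "4 -0.3 0.2 0" --pt "2 0 0 0" --pt "0 0 0 0"

```text
t: 21.78
ee_pos: [585.4, 299.0, 50.0]
orientation: [-0.669, 1.538, 0.72]
ft_force: [0.2, -0.0, -3.2]
width: 34.1
```

Run:
```python
from h import *
plan((585,298.5,32),51)
d=ctrl.get_image("wrist");cv2.imwrite("pics/w13.png",d["img"][...,::-1])
d=ctrl.get_image("scene");cv2.imwrite("pics/s13.png",cv2.resize(d["img"][120:250,380:520],None,fx=4,fy=4)[...,::-1])
```

```text
t 21.78 tcp [585.4 299.   50. ] F [ 0.2 -0.  -3.2] w 34.1 toolx [-0.083 -0.005 -0.997] jaw 50.5 q6 -0.46
tool delta [18.  -1.2  0.4] dist 18 rows>= 0.4
turn about tool x (world +0.5 deg): -0.008 rad
```

View pics/s13.png

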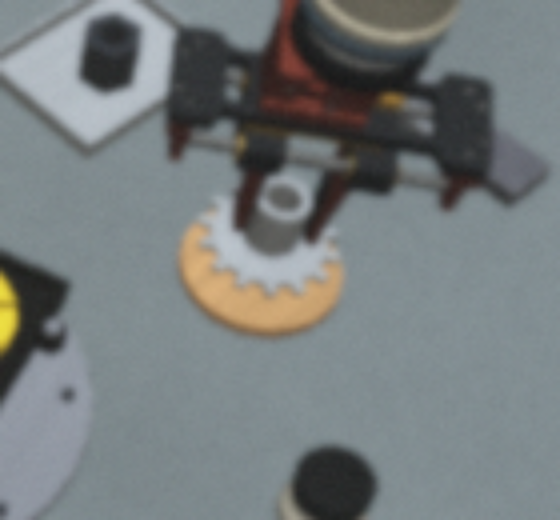

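View pics/w13.png

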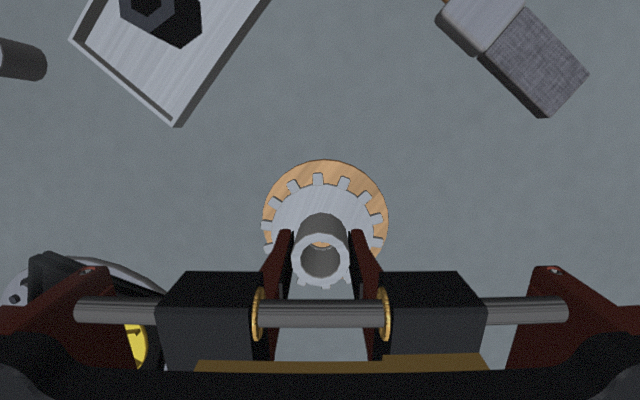

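There's no contact force with the underside about 14 mm below the post tip, so the post is in the bore. The disc is centred over the base.

send_rows --pt "3 -0.2 0 0" --pt "4 -0.3 0 0" --pt "4 -0.3 0 0" --pt "3 -0.2 0 0" --pt "1 0 0 0" --pt "0 0 0 0"

```text
t: 22.38
ee_pos: [585.6, 298.6, 34.4]
orientation: [-0.669, 1.536, 0.719]
ft_force: [0.9, 0.0, -3.0]
width: 33.7
```

send_rows --pt "1 0 0 0" --pt "1 0 0 0"

```text
t: 22.55
ee_pos: [585.5, 298.6, 32.3]
orientation: [-0.669, 1.536, 0.719]
ft_force: [-0.3, 0.4, -3.0]
width: 34.1
```

send_rows --pt "1 0 0 0" --pt "1 0 0 0"

```text
t: 22.72
ee_pos: [585.3, 298.6, 30.5]
orientation: [-0.669, 1.536, 0.719]
ft_force: [-4.1, -1.5, 6.0]
width: 33.9
```

send_rows --pt "0.6 0 0 0"

```text
t: 22.8
ee_pos: [585.2, 298.7, 30.4]
orientation: [-0.669, 1.536, 0.72]
ft_force: [-2.4, -0.8, 4.3]
width: 34.2
```

send_rows --pt "0 0 0 0" --pt "0 0 0 0" --pt "0 0 0 0" --pt "0 0 0 0" --fingers 0.65

```text
t: 23.13
ee_pos: [586.6, 299.3, 31.7]
orientation: [-0.669, 1.532, 0.719]
ft_force: [0.9, 0.2, -0.2]
width: 56.1
```

Run:
```python
from h import *
o=ctrl.get_obs();p=o["ee_pos"];plan((p[0],p[1],p[2]+100),51)
```

```text
t 23.13 tcp [586.6 299.3  31.7] F [ 0.9  0.2 -0.2] w 56.1 toolx [-0.078 -0.003 -0.997] jaw 50.5 q6 -0.47
tool delta [-99.7   5.9  -5.2] dist 100 rows>= 2.4
turn about tool x (world +0.5 deg): -0.008 rad
```

send_rows --pt "-8 0.5 -0.4 0" --pt "-16 1 -0.8 0" --pt "-24 1.4 -1.2 0" --pt "-30 1.6 -1.4 0" --pt "-30 1.6 -1.4 0" --pt "-20 0 0 0" --pt "0 0 0 0" --pt "0 0 0 0"

```text
t: 23.8
ee_pos: [588.8, 299.6, 168.0]
orientation: [-0.669, 1.532, 0.719]
ft_force: [-0.7, -0.3, 0.3]
width: 57.0
```

Run:
```python
from h import *
plan((470,200,200),51)
d=ctrl.get_image("wrist");cv2.imwrite("pics/w14.png",d["img"][...,::-1])
o=ctrl.get_obs();print(o["qpos"].round(4),o["qpos"][[1,2,4]].sum()-np.pi)
```

```text
t 23.80 tcp [588.8 299.6 168. ] F [-0.7 -0.3  0.3] w 57.0 toolx [-0.078 -0.003 -0.997] jaw 50.5 q6 -0.46
tool delta [ -22.4   29.7 -153.8] dist 158 rows>= 3.8
turn about tool x (world +0.5 deg): -0.008 rad
[ 0.4383  0.5669  1.5305  0.0342  1.1159 -0.4581] 0.07177166662873358
```

View pics/w14.png

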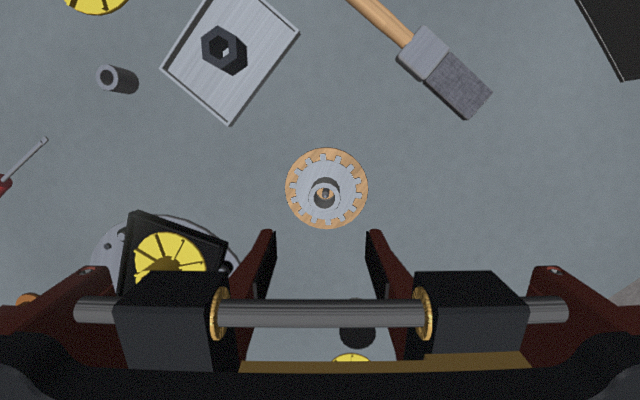

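The sprocket is seated on the stand with the post showing in its bore at (325,193). The tool has picked up about 0.08 rad of tilt over the moves, so I'll watch that during the next one.

send_rows --pt "-3 4 -20 0" --pt "-5 7 -36 0" --pt "-5 7 -36 0" --pt "-4 6 -32 0" --pt "-2 3 -20 0" --pt "0 0 0 0" --pt "0 0 0 0" --fingers 1

```text
t: 24.43
ee_pos: [468.6, 201.0, 187.1]
orientation: [-0.67, 1.545, 0.722]
ft_force: [0.3, -0.3, 0.9]
width: 87.9
```

Run:
```python
from h import *
plan((536.5,93,150),51)
o=ctrl.get_obs();print(o["qpos"].round(4),o["qpos"][[1,2,4]].sum()-np.pi)
```

```text
t 24.43 tcp [468.6 201.  187.1] F [ 0.3 -0.3  0.9] w 87.9 toolx [-0.09  -0.007 -0.996] jaw 50.6 q6 -0.53
tool delta [  31.6 -123.3  -37.9] dist 133 rows>= 3.2
turn about tool x (world +0.4 deg): -0.007 rad
[ 0.3665  0.3428  1.8551  0.0295  1.031  -0.5308] 0.08722942218346041
```

send_rows --pt "0 0 0 0.12" --pt "0 0 0 0.12" --pt "0 0 0 0.12" --pt "0 0 0 0.12" --pt "0 0 0 0.12" --pt "0 0 0 0.12" --pt "0 0 0 0.12" --pt "0 0 0 0.12" --pt "0 0 0 0.12" --pt "0 0 0 0.12"

```text
t: 25.27
ee_pos: [476.2, 208.0, 177.7]
orientation: [0.269, 1.645, -0.31]
ft_force: [0.4, 1.5, 0.6]
width: 88.1
```

Run:
```python
from h import *
plan((536.5,93,150),51)
```

```text
t 25.27 tcp [476.2 208.  177.7] F [0.4 1.5 0.6] w 88.1 toolx [-0.096 -0.009 -0.995] jaw -21.0 q6 0.72
tool delta [ 22.8 -84.9  99.5] dist 133 rows>= 3.2
turn about tool x (world +72.0 deg): -1.256 rad
```

send_rows --pt "0 0 0 0.12" --pt "0 0 0 0.12" --pt "0 0 0 0.12" --pt "0 0 0 0.12" --pt "0 0 0 0.12" --pt "0 0 0 0.12" --pt "0 0 0 0.12" --pt "0 0 0 0.12" --pt "0 0 0 0.12" --pt "0 0 0 0.08"

```text
t: 26.1
ee_pos: [485.1, 216.6, 166.7]
orientation: [1.155, 1.274, -1.292]
ft_force: [0.3, 0.1, 0.2]
width: 88.1
```

Run:
```python
from h import *
plan((536.5,93,150),51)
```

```text
t 26.10 tcp [485.1 216.6 166.7] F [0.3 0.1 0.2] w 88.1 toolx [-0.102 -0.01  -0.995] jaw -90.2 q6 1.94
tool delta [ 12.7  53.4 123.2] dist 135 rows>= 3.2
turn about tool x (world -38.8 deg): 0.676 rad
```

The drift looks like a small gravity sag that builds up with each moving row. It's always toward the base, and it's harmless if I use few, larger rows. The jaw now lies along y, square to the tilt, which suits the round hub. I'll go to the vane wheel.

send_rows --pt "1 12 28 0" --pt "1 15 36 0" --pt "1 14 32 0" --pt "0 8 18 0" --pt "0 0 0 0" --pt "0 0 0 0"

```text
t: 26.6
ee_pos: [540.4, 103.4, 153.1]
orientation: [1.154, 1.275, -1.294]
ft_force: [0.8, 0.1, -0.1]
width: 87.5
```

Run:
```python
from h import *
plan((536.5,93,56),-90)
d=ctrl.get_image("wrist");cv2.imwrite("pics/w15.png",d["img"][...,::-1])
```

```text
t 26.60 tcp [540.4 103.4 153.1] F [ 0.8  0.1 -0.1] w 87.5 toolx [-0.104 -0.01  -0.995] jaw -90.3 q6 1.74
tool delta [97.1  6.3  9.3] dist 98 rows>= 2.3
turn about tool x (world +0.3 deg): -0.005 rad
```

View pics/w15.png

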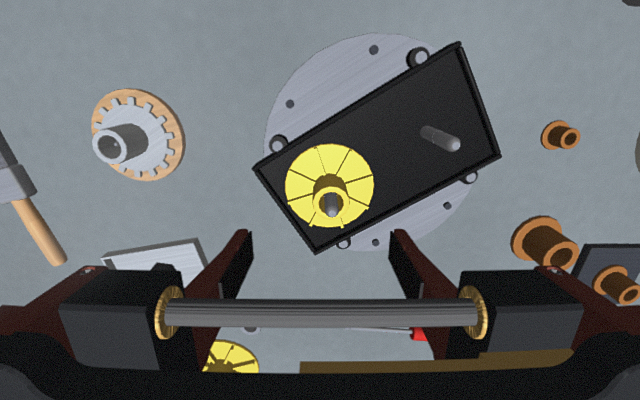

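send_rows --pt "14 3 5 0" --pt "22 2 3 0" --pt "18 1 1 0" --pt "10 0 0 0" --pt "0 0 0 0" --pt "0 0 0 0"

```text
t: 27.15
ee_pos: [540.1, 101.6, 85.9]
orientation: [1.15, 1.278, -1.287]
ft_force: [1.1, -1.2, -0.4]
width: 88.1
```

Run:
```python
from h import *
plan((537.5,93,54),-90)
```

```text
t 27.15 tcp [540.1 101.6  85.9] F [ 1.1 -1.2 -0.4] w 88.1 toolx [-0.103 -0.01  -0.995] jaw -89.9 q6 1.72
tool delta [32.1  0.7  8.3] dist 33 rows>= 0.8
turn about tool x (world -0.1 deg): 0.003 rad
```

send_rows --pt "6 1.5 3 0" --pt "9 1 3 0" --pt "8 0 2 0" --pt "5 0 0 0" --pt "0 0 0 0" --pt "0 0 0 0"

```text
t: 27.65
ee_pos: [541.4, 94.4, 57.6]
orientation: [1.152, 1.277, -1.283]
ft_force: [-1.0, 0.2, -0.3]
width: 87.8
```

Run:
```python
from h import *
plan((535.3,93,54),-90)
```

```text
t 27.65 tcp [541.4  94.4  57.6] F [-1.   0.2 -0.3] w 87.8 toolx [-0.099 -0.009 -0.995] jaw -89.7 q6 1.71
tool delta [ 4.2 -5.8  1.3] dist 7 rows>= 0.2
turn about tool x (world -0.3 deg): 0.004 rad
```

send_rows --pt "2 -3 1 0" --pt "2 -2.5 0 0" --pt "0 0 0 0"

```text
t: 27.9
ee_pos: [535.3, 93.0, 54.2]
orientation: [1.152, 1.276, -1.283]
ft_force: [-1.1, 0.3, -0.5]
width: 87.9
```

Run:
```python
from h import *
plan((535.3,93,54),-90)
```

```text
t 27.90 tcp [535.3  93.   54.2] F [-1.1  0.3 -0.5] w 87.9 toolx [-0.098 -0.009 -0.995] jaw -89.8 q6 1.71
tool delta [ 0.2 -0.  -0. ] dist 0 rows>= 0.0
turn about tool x (world -0.2 deg): 0.004 rad
```

send_rows --pt "0 0 0 0" --pt "0 0 0 0" --pt "0 0 0 0" --pt "0 0 0 0" --pt "0 0 0 0" --pt "0 0 0 0" --pt "0 0 0 0" --pt "0 0 0 0" --pt "0 0 0 0" --pt "0 0 0 0" --fingers 0

```text
t: 28.73
ee_pos: [535.9, 93.2, 55.1]
orientation: [1.153, 1.275, -1.281]
ft_force: [-0.3, -0.2, -0.4]
width: 34.3
```

Run:
```python
from h import *
o=ctrl.get_obs();p=o["ee_pos"];plan((p[0],p[1],p[2]+105),-90)
```

```text
t 28.73 tcp [535.9  93.2  55.1] F [-0.3 -0.2 -0.4] w 34.3 toolx [-0.096 -0.008 -0.995] jaw -89.8 q6 1.71
tool delta [-104.5  -10.1    0.9] dist 105 rows>= 2.5
turn about tool x (world -0.2 deg): 0.004 rad
```

send_rows --pt "-6 -0.6 0 0" --pt "-14 -1.4 0 0" --pt "-20 -2 0.2 0" --pt "-24 -2.4 0.2 0" --pt "-20 -2 0.2 0" --pt "-10 -1 0 0" --pt "-4 0 0 0" --pt "0 0 0 0"

```text
t: 29.4
ee_pos: [534.0, 93.1, 157.4]
orientation: [1.15, 1.278, -1.285]
ft_force: [-0.4, -0.5, -1.0]
width: 33.7
```

Run:
```python
from h import *
plan((589,-340,160),-90)
d=ctrl.get_image("wrist");cv2.imwrite("pics/w16.png",d["img"][...,::-1])
```

```text
t 29.40 tcp [534.   93.1 157.4] F [-0.4 -0.5 -1. ] w 33.7 toolx [-0.101 -0.009 -0.995] jaw -89.8 q6 1.71
tool delta [ -4.1  53.2 433.3] dist 437 rows>= 10.5
turn about tool x (world -0.2 deg): 0.004 rad
```

View pics/w16.png

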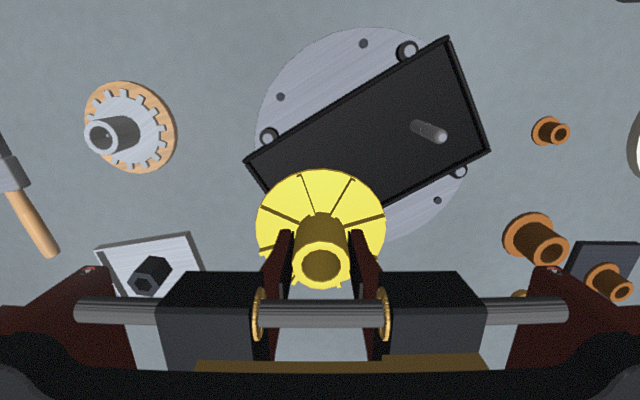

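The vane wheel is held level and clear of the spindle. Now to the dish.

send_rows --pt "-1 2 14 0" --pt "-1 3 26 0" --pt "-1.5 4.5 36 0" --pt "-1.5 4.5 38 0" --pt "-1.5 4.5 38 0" --pt "-1.5 4.5 38 0" --pt "-1.5 4.5 38 0" --pt "-1.5 4.5 38 0" --pt "-1.5 4.5 38 0" --pt "-1.5 4.5 38 0"

```text
t: 30.28
ee_pos: [571.5, -261.4, 156.3]
orientation: [1.133, 1.302, -1.29]
ft_force: [1.1, 0.2, -0.7]
width: 34.2
```

Run:
```python
from h import *
plan((589,-340,100),-90)
```

```text
t 30.28 tcp [ 571.5 -261.4  156.3] F [ 1.1  0.2 -0.7] w 34.2 toolx [-0.123 -0.006 -0.992] jaw -89.1 q6 1.17
tool delta [54.2 23.1 78.7] dist 98 rows>= 2.4
turn about tool x (world -0.9 deg): 0.016 rad
```

send_rows --pt "2 6 28 0" --pt "6 6 18 0" --pt "8 4 9 0" --pt "8 2 3 0" --pt "4 0 0 0" --pt "0 0 0 0" --pt "0 0 0 0"

```text
t: 30.87
ee_pos: [580.1, -330.7, 115.1]
orientation: [1.137, 1.31, -1.302]
ft_force: [-0.2, 0.6, -1.6]
width: 34.0
```

Run:
```python
from h import *
plan((589,-340,60),-90)
d=ctrl.get_image("wrist");cv2.imwrite("pics/w17.png",d["img"][...,::-1])
```

```text
t 30.87 tcp [ 580.1 -330.7  115.1] F [-0.2  0.6 -1.6] w 34.0 toolx [-0.134 -0.001 -0.991] jaw -89.6 q6 1.10
tool delta [53.5 16.1  9.3] dist 57 rows>= 1.4
turn about tool x (world -0.4 deg): 0.007 rad
```

View pics/w17.png

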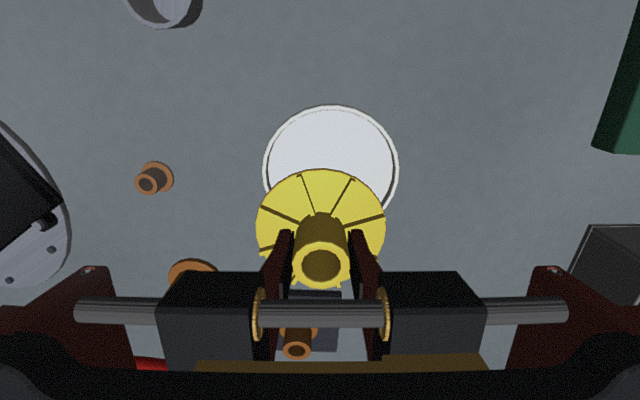

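send_rows --pt "6 4 3 0" --pt "12 5 3 0" --pt "14 4 2 0" --pt "10 2 0 0" --pt "5 0 0 0" --pt "0 0 0 0" --pt "0 0 0 0"

```text
t: 31.5
ee_pos: [590.8, -335.1, 61.9]
orientation: [1.133, 1.313, -1.298]
ft_force: [0.0, 0.6, -0.9]
width: 34.4
```

Run:
```python
from h import *
plan((590,-340,40),-90)
d=ctrl.get_image("wrist");cv2.imwrite("pics/w18.png",d["img"][...,::-1])
```

```text
t 31.50 tcp [ 590.8 -335.1   61.9] F [ 0.   0.6 -0.9] w 34.4 toolx [-0.134 -0.001 -0.991] jaw -89.3 q6 1.10
tool delta [21.9  2.   4.9] dist 22 rows>= 0.5
turn about tool x (world -0.7 deg): 0.013 rad
```

View pics/w18.png

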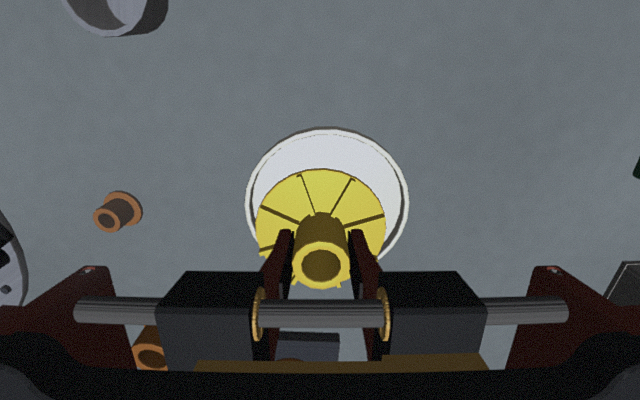

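send_rows --pt "4 0.5 2 0" --pt "7 0.5 1 0" --pt "7 0 1 0" --pt "5 0 0 0" --pt "3 0 0 0" --pt "0 0 0 0"

```text
t: 32.05
ee_pos: [588.6, -340.3, 35.0]
orientation: [1.134, 1.31, -1.297]
ft_force: [0.1, 0.3, -1.6]
width: 33.8
```

Run:
```python
from h import *
plan((590,-340,26),-90)
```

```text
t 32.05 tcp [ 588.6 -340.3   35. ] F [ 0.1  0.3 -1.6] w 33.8 toolx [-0.132 -0.002 -0.991] jaw -89.3 q6 1.10
tool delta [ 8.7  2.5 -0.3] dist 9 rows>= 0.2
turn about tool x (world -0.7 deg): 0.012 rad
```

send_rows --pt "2 1 0 0" --pt "2 1 0 0" --pt "2 0 0 0" --pt "0.5 0 0 0" --pt "0 0 0 0"

```text
t: 32.47
ee_pos: [590.0, -340.4, 27.7]
orientation: [1.134, 1.31, -1.297]
ft_force: [-0.4, 0.8, -1.3]
width: 33.9
```

send_rows --pt "1 0 0 0" --pt "1 0 0 0"

```text
t: 32.63
ee_pos: [590.0, -340.5, 26.1]
orientation: [1.134, 1.31, -1.297]
ft_force: [-2.2, 0.3, 2.9]
width: 34.0
```

send_rows --pt "0.8 0 0 0"

```text
t: 32.72
ee_pos: [589.7, -340.5, 25.7]
orientation: [1.134, 1.31, -1.297]
ft_force: [-3.1, 0.8, 5.4]
width: 34.0
```

send_rows --pt "0 0 0 0" --pt "0 0 0 0" --pt "0 0 0 0" --pt "0 0 0 0" --pt "0 0 0 0" --fingers 0.65

```text
t: 33.13
ee_pos: [590.6, -341.0, 26.4]
orientation: [1.134, 1.307, -1.296]
ft_force: [0.7, -0.7, -0.2]
width: 57.1
```

Run:
```python
from h import *
o=ctrl.get_obs();p=o["ee_pos"];plan((p[0],p[1],p[2]+100),-90)
```

```text
t 33.13 tcp [ 590.6 -341.    26.4] F [ 0.7 -0.7 -0.2] w 57.1 toolx [-0.129 -0.004 -0.992] jaw -89.3 q6 1.10
tool delta [-99.2 -12.9   0.2] dist 100 rows>= 2.4
turn about tool x (world -0.7 deg): 0.012 rad
```

send_rows --pt "-8 -1 0 0" --pt "-16 -2 0 0" --pt "-24 -3 0 0" --pt "-30 -4 0 0" --pt "-30 -4 0 0" --pt "-20 -2 0 0" --pt "0 0 0 0" --pt "0 0 0 0"

```text
t: 33.8
ee_pos: [591.6, -340.7, 168.3]
orientation: [1.134, 1.305, -1.295]
ft_force: [-0.7, 0.8, -1.0]
width: 57.1
```

Run:
```python
from h import *
plan((590,-200,160),-90)
d=ctrl.get_image("wrist");cv2.imwrite("pics/w19.png",d["img"][...,::-1])
d=ctrl.get_image("top");np.savez("topf.npz",**d);cv2.imwrite("pics/topf.png",d["img"][...,::-1])
```

```text
t 33.80 tcp [ 591.6 -340.7  168.3] F [-0.7  0.8 -1. ] w 57.1 toolx [-0.127 -0.005 -0.992] jaw -89.3 q6 1.08
tool delta [   7.8    1.2 -140.7] dist 141 rows>= 3.4
turn about tool x (world -0.7 deg): 0.012 rad
```

View pics/w19.png

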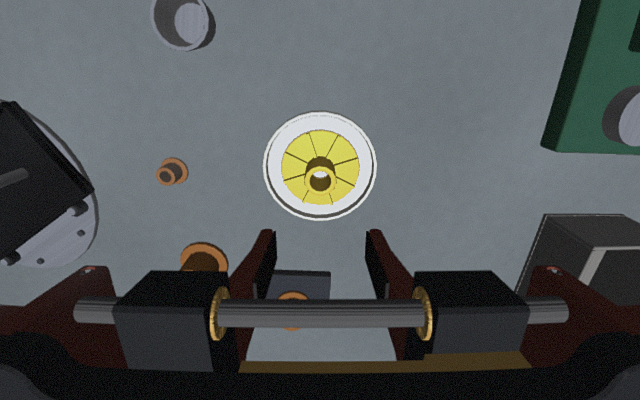

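View pics/topf.png

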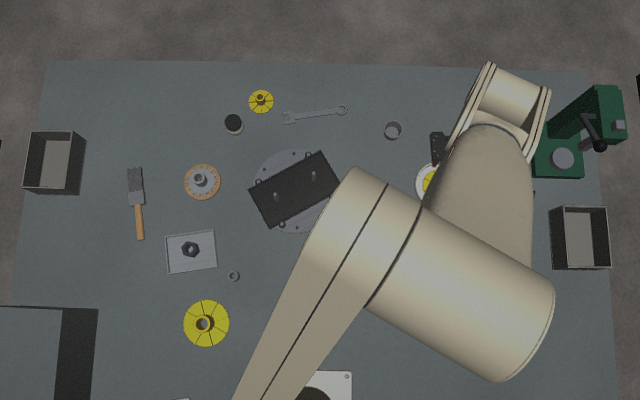

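The vane wheel lies centred in the dish. I'll move the arm toward the middle so the top camera can check the right-hand places.

send_rows --pt "-1 0 -20 0" --pt "-1 0 -38 0" --pt "-1 0 -38 0" --pt "-1 0 -38 0" --pt "-1 0 -38 0" --pt "-1 0 -38 0" --pt "-1 0 -38 0" --pt "-1 0 -30 0" --pt "0 0 -15 0" --pt "0 0 0 0"

```text
t: 34.73
ee_pos: [576.3, -27.8, 159.9]
orientation: [1.129, 1.329, -1.315]
ft_force: [0.1, -0.1, 0.0]
width: 57.2
```

Run:
```python
from h import *
plan((590,-200,160),-90)
np.set_printoptions(suppress=True,precision=1)
d=ctrl.get_image("top");cv2.imwrite("pics/topg.png",d["img"][...,::-1])
s=ctrl.get_image("scene");cv2.imwrite("pics/sg.png",cv2.resize(s["img"][100:340,140:480],None,fx=2.3,fy=2.3)[...,::-1])
hsv=cv2.cvtColor(d["img"],cv2.COLOR_RGB2HSV).astype(int);H,S,V=hsv[...,0],hsv[...,1],hsv[...,2]
def circ(name,mask,box,h):
    x0,y0,x1,y1=box;mm=np.zeros(mask.shape,np.uint8);mm[y0:y1,x0:x1]=mask[y0:y1,x0:x1]
    cs,_=cv2.findContours(mm,cv2.RETR_EXTERNAL,cv2.CHAIN_APPROX_NONE);c=cv2.convexHull(max(cs,key=cv2.contourArea)).reshape(-1,2)
    w=onz(d,c,h)[:,:2];s=np.linalg.lstsq(np.c_[2*w,np.ones(len(w))],(w**2).sum(1),rcond=None)[0]
    print(name,s[:2],"diam",2*np.sqrt(s[2]+s[0]**2+s[1]**2))
circ("vane",(abs(H-28)<6)&(S>120),(405,150,475,220),8)
circ("brg flange",(abs(H-12)<6)&(S>100),(405,235,455,285),18)
```

```text
t 34.73 tcp [576.3 -27.8 159.9] F [ 0.1 -0.1  0. ] w 57.2 toolx [-0.155  0.003 -0.988] jaw -89.6 q6 1.50
tool delta [ -2.8  12.1 172.3] dist 173 rows>= 4.1
turn about tool x (world -0.4 deg): 0.008 rad
vane [ 590.1 -340.8] diam 89.34415553753577
brg flange [ 388.  -303.5] diam 49.43684706904987
```

View pics/topg.png

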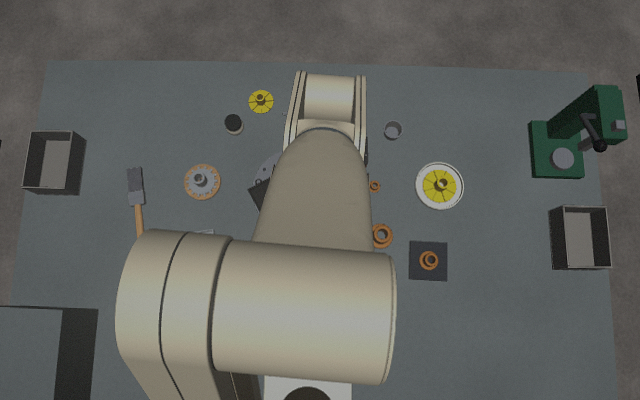

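View pics/sg.png

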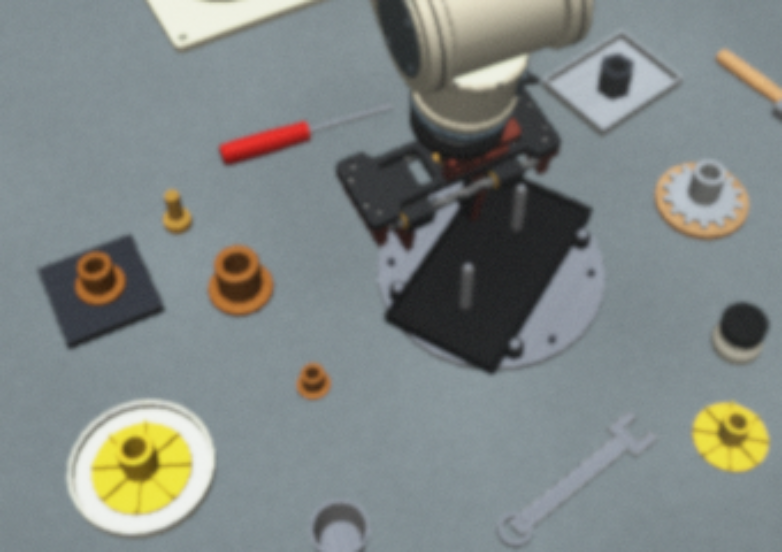

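All four parts stand upright in their places: bearing (97,275), vane wheel (140,460), sprocket (705,185), coupling (615,75). The arm touches nothing, so I'm handing in.

Run:
```python
from workcell import ctrl
print(ctrl.close_job())
```

```text
the job is handed in; nothing more can be done
None
```

All four parts are off the meter, in their places, released and standing upright. I handed the job in at about 35 s of the 122 s allowed, and it reported no verdict.

| Part | Place | Last check |
|---|---|---|
| Coupling | tin | upright and well inside the walls, by eye in the pictures only |
| Bearing | plate | about 1 mm from the plate's centre in the top camera (15 mm allowed) |
| Sprocket | stand | post seen in the bore and disc flat; set down with the gripper about 1 mm from the stand's centre, which I did not re-measure after letting go (12 mm allowed) |
| Vane wheel | dish | about 1 mm from the dish's centre in the top camera (18 mm allowed) |

- **Forces:** the contact force when setting down was at most about 18 N. At the end the gripper was clear of everything and read no contact.
- **Tool tilt:** the tool built up about 0.15 rad of lean towards the base, which the moves could not correct. By my estimate the vane wheel and the sprocket came down about 0.03 rad off level, then settled flat on release.
- **Not measured:** I judged the parts' final heights and tilts by eye in the pictures.

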